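Take the set plaque out of its clamp jig

ROBOT

A 6-joint arm with a two-finger parallel gripper is mounted at the origin on the work surface. World frame = base frame: x ahead of the robot, y to its left, z up, the work surface at z = 0. Lengths are in m, angles in rad, forces in N, time in s.
With the tool pointing down it reaches from about 0.275 to 0.825 m from the base axis. Payload 5.2 kg.
Tool frame: the origin (TCP) lies at the very end of the fingers, on their centre line; the grasp point (between the pads) lies bot.grasp_offset behind it (bot.grasp_offset is the distance from the TCP to the grasp point, in m); z points along the fingers, y is the direction in which the jaws open and shut (so a half turn about z gives the same grasp; the last joint's range is limited). The gripper opens to 93 mm and grips with 3 to 60 N. Pads are 15 mm wide; open, the fingers measure 128 mm over their backs; the gripper's body (75 mm by 188 mm) begins 65 mm behind the grasp point.
Start: joints at [-1.513, 0.259, 1.535, -0, 1.348, -0.203], TCP at [0.142, -0.531, 0.219] pointing down, gripper open.
Joint ranges: [-3.14, 3.14], [-0.91, 2.08], [0.19, 2.58], [-1.22, 4.36], [0.22, 2.71], [-3.12, 3.12]. Speed limits (rad/s): [2.57, 2.57, 3.14, 3.14, 3.14, 3.14].

INTERFACE

Orientations are given as a rotation vector (axis times angle).
In Python, from cell import bot, viewer, cut_out gives the robot as it stands.
- The arm moves only by the shell command python3 -m crank 'ROWS' [OPENING] [FORCE]. ROWS is JSON, a list of rows, each a list of 4 numbers: the shift along the tool's x, y, z in cm, then the turn about the tool's z in degrees. In form: [[x, y, z, twist], ...]. A call has exactly 5 rows; each row shifts and turns the commanded pose from where the row before left it, along the tool's axes as they then stand; what a row does not reach is not made up. A row lasts 1/12 s, in which the tool goes at most 41.7 mm and 7.16 degrees, less where a joint would pass 70% of its speed; a pose out of reach is approached as far as the arm can. A call is refused whole if a number of a shift passes 4.17 or a number of a turn 7.16, either way. A call with a gripper value outside its range is refused whole. OPENING is the closure, from -1 (fully open) to 1 (shut), set as the call begins (- or left out, the last holds). The fingers move at their own pace and stop on an object; FORCE is the grip in N (left out, the last holds). Time passes only in rows, so rows that do not move let the fingers close, or fill a call up. It gives the time, the measured TCP pose, the force and the opening at its end, in the units of the state.
- bot.state(): the state, without advancing time (a new reading comes with each control period).
- viewer.grab_frame(name): name is "side" or "top" or "wrist"; returns a dict with "pixels" (384x512x3 uint8, red, green, blue), "range_z" (384x512 float32, m along the optical axis (not along the pixel's ray), 0 where there is no reading), "fx", "fy", "cx", "cy" (pixels), "dist" ([k1, k2, p1, p2, k3] as OpenCV has them; the pictures are not rectified), "eye" and "rotation" of the camera in the world. Camera axes: x right, y down, z forward; pixel columns grow to the right and rows downward; lengths in m; the calibration is good to about 2 mm. A picture is of the moment at which its call begins.
- bot.finish_job(): hands the job in, once; it reports no verdict.
Trained networks look in a picture, given as the dict that the camera call returned (one of the last four; its "shot" number tells which), for a name from the list of things; names that differ only in an ending like _2 or _b are one class to them, and where a whole thing is asked for, a point or a joint stands for the part that bears it (a point fixed in the world has none). Each returns a list of dicts, best first, with "score" (0 to 1); they miss things now and then, are a little off and sometimes report something else, mostly with a low value. They report only what shows in the picture. A call takes as long as a camera call. They do not tell look-alikes from the thing itself.
- cut_out(label, picture): "region" (384x512 bool, what is visible of it) and "at" ([column, row] in pixels, amid what is visible of it).
The state is a dict: "time_s": time; "joint_positions": joint angles; "joint_velocities": joint speeds; "effort": joint torques, N m; "eef_pos": TCP position; "tcp_rot": TCP orientation; "force": force on the tool from outside, world axes, zero at the start; "torque": the same for the moment, N m; "opening": finger opening in m.
Only numpy, scipy, OpenCV 4.12 (cv2) and the standard library are available. Lean on these libraries where they do the work, as an engineer would, in place of code of your own. Each camera call takes 0.05 s, during which the arm holds its last target. There are 200 camera calls.

TASK

The glue on the turquoise plaque has set. Swing the clamp bar that holds it up by its red grip until it stands upright, and leave it up; then slide the plaque out from beneath, flat along its jig, into the yellow bay at the jig's open front end, and let go. Do not disturb the pink plaque in the other jig.

Things in the scene. Friction and masses are not known exactly. Their poses are not given: they have to be found in the camera images.
- teal_plaque: Loose flat turquoise board, white dots, 110 x 100 x 8 mm (x, y, z), 90-180 g. Origin: centre of underside; x along the jig's x. On top, along each end, a pale wooden cleat 14 mm wide (x), 90 long (y), at x = -47 and +47 mm, top 26 mm above the underside. Starts centred under the closed bar (0.5 mm gap), which would stop its rear cleat. The front cleat (x = -47) is free to pinch along x or push.
- teal_jig: Fixed plywood jig holding the turquoise plaque (a twin holds the pink). Board x -125 to 145, y -95 to 95 mm, top at z = 15. Origin on the table; -x: open front end, towards the robot. Plaque slides along x between rails 6 mm high, inner faces y = -54, 54; rear stop at x = 128. Yellow bay: painted x -120 to 20, centre -50, y 0. Bar hinge at y = 75, z = 31, parallel to x, between cheeks reaching z = 45.
- teal_bar (a joint): Angle of the aluminium clamp bar over the turquoise plaque (rad). It lies across the jig at x = 60 mm, 20 wide (x), 14 thick, centre z = 31 when closed. 0 closed and level (its start); grows as the free end (at -y) is lifted about the hinge at +y; 1.57 upright; stop at 1.9. Stiff hinge: stays where it is left; about 2 N of lift at the grip moves it.
- teal_grip (a point): Centre of the red grip at the free end of the bar over the turquoise plaque: a disc 32 mm in diameter, 18 mm wide, its axis along the jig's x, to be pinched along x. Closed, it is at x = 60, y = -85, z = 47 mm in the jig's frame; it moves on an arc about the hinge, 160 mm along the bar and 16 mm above its centre line.
- pink_plaque: Pink board of the same shape and size, clamped in the twin jig to the left or right of the other; to be left where it is. Origin: centre of its underside.
Things that resemble listed ones, but are neither listed nor needed, are in the scene too. Leave any green look-alike of the teal_plaque alone.

How it is judged:
By the outcome, as a careful person would: the job done as asked, in the order asked, and still so for the second after the job is handed in, with the robot touching nothing.
It also fails if it takes over 48 s, if anything falls off the work surface, if the arm or the gripper's body presses on something with over 40 N, if the wrist force passes 120 N, or if a joint passes its speed limit or range.

## Working session

There is one attempt and no reset: what is moved stays moved. The work goes in short steps, Python scripts to look and compute and a shell command to move; the robot and the scene stay as the last step left them, time stands still between calls to the robot, and variables do not carry over. Pictures are saved under pics/ and viewed, about 8 in all and at most 12, crops included, and the job is handed in when it is done.

```bash
ls; mkdir -p pics
cat > h.py <<'E'
import numpy as np,cv2
from cell import bot,viewer,cut_out
from scipy.spatial.transform import Rotation as R
def pts(f,mask):
    v,u=np.nonzero(mask&(f["range_z"]>0)); z=f["range_z"][v,u]
    K=np.array([[f["fx"],0,f["cx"]],[0,f["fy"],f["cy"]],[0,0,1.]])
    n=cv2.undistortPoints(np.stack([u,v],1).astype(float)[:,None],K,np.array(f["dist"],float))[:,0]
    c=np.c_[n*z[:,None],z]
    return c@np.array(f["rotation"]).T+np.array(f["eye"])
def save(f,n): cv2.imwrite("pics/"+n+".png",f["pixels"][:,:,::-1])
E
python3 - <<'E'
from h import *
s=bot.state(); print(s["eef_pos"],s["tcp_rot"],s["opening"],bot.grasp_offset, s["time_s"])
print(R.from_rotvec(s["tcp_rot"]).as_matrix().round(3))
for n in("top","side"):
    f=viewer.grab_frame(n); save(f,n+"0"); print(n,np.array(f["eye"]).round(3),np.array(f["rotation"]).round(3).tolist())
    for l in("teal_plaque","pink_plaque","teal_jig","teal_bar","teal_grip"):
        for d in cut_out(l,f):
            p=pts(f,d["region"]); print(l,round(d["score"],2),np.round(d["at"]),d["region"].sum(),np.median(p,0).round(3),p.min(0).round(3),p.max(0).round(3))
E
```

```text
pics
[ 0.14178983 -0.53086045  0.21781929] [-3.11315889e+00 -4.08228870e-01 -1.87766692e-04] 0.09308759284428353 0.0188 0.0
[[ 0.966  0.258 -0.   ]
 [ 0.258 -0.966  0.002]
 [ 0.    -0.002 -1.   ]]
top [ 0.371 -0.013  1.119] [-2.108, 2.163, -0.127]Traceback (most recent call last):
  File "<stdin>", line 8, in <module>
  File "h.py", line 9, in pts
    return c@np.array(f["rotation"]).T+np.array(f["eye"])
           ~~~~~~~~~~~~~~~~~~~~~~~~~~~^~~~~~~~~~~~~~~~~~~
ValueError: operands could not be broadcast together with shapes (1204,) (3,)
```

Rotation is a rotation vector.

```bash
sed -i 's/return c@np.array(f\["rotation"\]).T/return c@R.from_rotvec(f["rotation"]).as_matrix().T/' h.py
python3 - <<'E'
from h import *
ims=[]
for n in("top","side"):
    f=viewer.grab_frame(n); save(f,n+"0"); ims.append(f["pixels"][:,:,::-1])
    for l in("teal_plaque","pink_plaque","teal_jig","teal_bar","teal_grip"):
        for d in cut_out(l,f):
            p=pts(f,d["region"]); print(n,l,round(d["score"],2),np.round(d["at"]),d["region"].sum(),np.median(p,0).round(3),p.min(0).round(3),p.max(0).round(3))
E
```

```text
top teal_plaque 0.7 [157. 326.] 1590 [0.208 0.28  0.008] [ 0.152  0.216 -0.006] [0.266 0.344 0.03 ]
top teal_plaque 0.69 [269. 107.] 1435 [ 0.804 -0.034  0.007] [ 0.734 -0.105 -0.005] [0.869 0.038 0.031]
top teal_plaque 0.67 [194. 171.] 1162 [0.626 0.161 0.023] [0.575 0.11  0.011] [0.691 0.214 0.046]
top pink_plaque 0.81 [332. 169.] 1340 [ 0.607 -0.189  0.022] [ 0.555 -0.247  0.011] [ 0.678 -0.138  0.045]
top teal_jig 0.93 [196. 195.] 5790 [0.556 0.165 0.015] [ 0.441  0.062 -0.006] [0.725 0.275 0.067]
top teal_bar 0.96 [196. 164.] 489 [0.631 0.152 0.037] [0.616 0.065 0.024] [0.649 0.243 0.067]
top teal_grip 0.84 [203. 164.] 530 [0.631 0.149 0.037] [0.616 0.063 0.014] [0.649 0.243 0.067]
side teal_plaque 0.74 [197. 265.] 1194 [0.628 0.168 0.024] [0.577 0.102 0.014] [0.698 0.225 0.049]
side teal_plaque 0.68 [155. 198.] 968 [ 0.807 -0.034  0.008] [ 0.73  -0.101 -0.004] [0.882 0.082 0.088]
side teal_plaque 0.61 [364. 322.] 2095 [0.21  0.278 0.009] [ 0.143  0.203 -0.002] [0.268 0.342 0.03 ]
side pink_plaque 0.73 [225. 168.] 682 [ 0.604 -0.183  0.023] [ 0.557 -0.251  0.013] [ 0.679 -0.122  0.047]
side teal_jig 0.74 [225. 270.] 5604 [0.56  0.188 0.016] [ 0.442  0.012 -0.005] [0.73  0.269 0.064]
side teal_bar 0.7 [193. 256.] 561 [0.632 0.159 0.038] [0.615 0.062 0.012] [0.657 0.245 0.064]
side teal_grip 0.57 [200. 254.] 588 [0.632 0.15  0.038] [ 0.615  0.018 -0.004] [0.655 0.245 0.064]
side teal_grip 0.2 [197. 265.] 1273 [0.626 0.165 0.025] [0.576 0.102 0.014] [0.698 0.225 0.049]
```

View pics/top0.png

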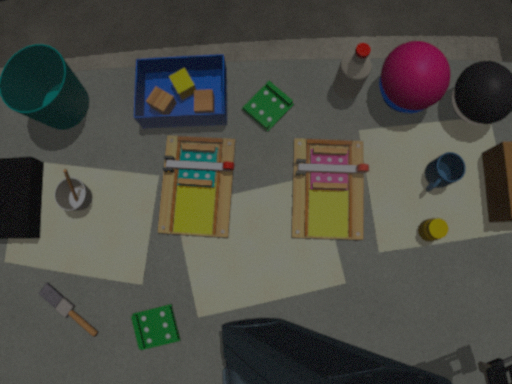

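View pics/side0.png

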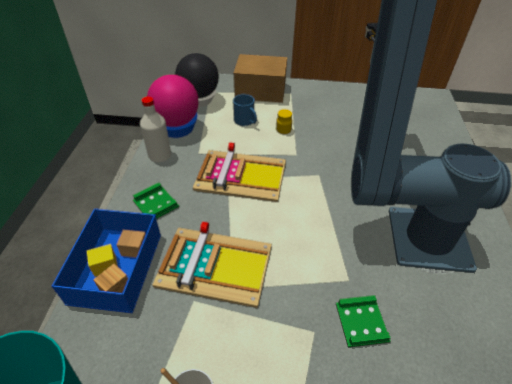

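The top view shows the teal jig at (196,187), with its bar at row 164 and its red grip at (228,165). The pink jig is at (328,190), and the green look-alikes are at (268,106) and (157,326). The side view agrees. Next I fit the jig pose.

```bash
cat >> h.py <<'E'
def red(f,lo=(0.4,-.05,.02),hi=(.8,.35,.3)):
    h=cv2.cvtColor(f["pixels"],cv2.COLOR_RGB2HSV); m=((h[...,0]<6)|(h[...,0]>176))&(h[...,1]>170)&(h[...,2]>70)
    p=pts(f,m); return p[((p>lo)&(p<hi)).all(1)]
def yel(f):
    h=cv2.cvtColor(f["pixels"],cv2.COLOR_RGB2HSV); m=(abs(h[...,0].astype(int)-28)<5)&(h[...,1]>180)
    p=pts(f,m); return p[((p>(.4,.05,-.01))&(p<(.7,.3,.05))).all(1)]
E
python3 - <<'E'
from h import *
for n in("top","side"):
    f=viewer.grab_frame(n)
    d=cut_out("teal_jig",f)[0]; p=pts(f,d["region"]); p=p[(p[:,2]>.008)&(p[:,2]<.035)&(p[:,1]>.05)]
    print(n,"jig",cv2.minAreaRect(p[:,:2].astype(np.float32)))
    b=pts(f,cut_out("teal_bar",f)[0]["region"]); b=b[(b[:,2]>.03)&(b[:,2]<.045)]
    v=np.linalg.svd(b[:,:2]-b[:,:2].mean(0))[2][0]; print("bar",b.mean(0),"yaw(jig x)",np.degrees(np.arctan2(v[1],v[0]))%180-90)
    r=red(f); print("red",len(r),r.mean(0),r.min(0),r.max(0))
    y=yel(f); print("yel",len(y),cv2.minAreaRect(y[:,:2].astype(np.float32)),y.mean(0))
E
```

```text
top jig ((0.5841423869132996, 0.16621363162994385), (0.19022022187709808, 0.27217555046081543), 84.97846984863281)
bar [0.63234194 0.16191093 0.03658043] yaw(jig x) -6.297589735062417
red 60 [0.62426364 0.0751204  0.0585268 ] [0.61588324 0.06275731 0.05144226] [0.63295019 0.08585777 0.06504246]
yel 1388 ((0.5198495984077454, 0.17250384390354156), (0.1029370054602623, 0.12428218126296997), 85.4232406616211) [0.51957801 0.17683696 0.01380285]
side jig ((0.5841214656829834, 0.16337262094020844), (0.19299378991127014, 0.2700731158256531), 84.80419158935547)
bar [0.63339153 0.16642959 0.03748488] yaw(jig x) -6.017298472553648
red 68 [0.62389227 0.08064419 0.05604593] [0.61678575 0.0618278  0.04179347] [0.63284452 0.09142761 0.06338114]
yel 1632 ((0.5170168280601501, 0.1702159345149994), (0.11202744394540787, 0.12497950345277786), 84.54862213134766) [0.51652713 0.17119767 0.01589578]
```

```bash
for i in 1 2 3 4; do python3 -m crank '[[3.1,-2.3,0,0],[3.1,-2.3,0,0],[3.1,-2.3,0,0],[3.1,-2.3,0,0],[3.1,-2.3,0,0]]' -1 | tail -1; done
python3 -m crank '[[0,0,0,-7],[0,0,0,-7],[0,0,0,-7],[0,0,0,-7],[0,0,0,-7]]'
python3 -m crank '[[0,0,0,-7],[0,0,0,-7],[0,0,0,-7],[0,0,0,-7],[0,0,0,-6.7]]'
cat >> h.py <<'E'
def rel(x,y,z,yaw):
    s=bot.state(); M=R.from_rotvec(s["tcp_rot"]).as_matrix(); p=s["eef_pos"]
    print("t",round(s["time_s"],2),"pos",np.round(p,4),"yaw tool y",np.degrees(np.arctan2(M[1,1],M[0,1])).round(2),"F",np.round(s["force"],1),"open",round(s["opening"],4),"tilt",M[:,2].round(3))
    print("tool cm",((np.array([x,y,z])-p)@M*100).round(2),"turn",-(yaw-np.degrees(np.arctan2(M[1,1],M[0,1]))).round(2))
E
python3 -c "
from h import *
rel(.625,.075,.031,-5.3)
f=viewer.grab_frame('wrist');save(f,'w1')
r=red(f);print(len(r),r.mean(0),r.min(0),r.max(0))
f=viewer.grab_frame('top')"
```

```text
opening: 0.0932
opening: 0.0928
opening: 0.0928
opening: 0.0929
time_s: 3.08
eef_pos: [0.6223, 0.0732, 0.2184]
tcp_rot: [-2.843, -1.335, 0.001]
force: [0.1, 0.2, -0.5]
opening: 0.0932
time_s: 3.5
eef_pos: [0.6222, 0.0729, 0.2186]
tcp_rot: [-2.316, -2.122, 0.0]
force: [-0.1, -0.0, 0.4]
opening: 0.0929
t 3.5 pos [0.6222 0.0729 0.2186] yaw tool y -5.01 F [-0.1 -0.   0.4] open 0.0929 tilt [-0.  0. -1.]
tool cm [ 0.23  0.26 18.76] turn 0.29
399 [0.62707948 0.07667294 0.05988761] [0.61808003 0.06040787 0.0477682 ] [0.63599156 0.08971339 0.06469921]
```

View pics/w1.png

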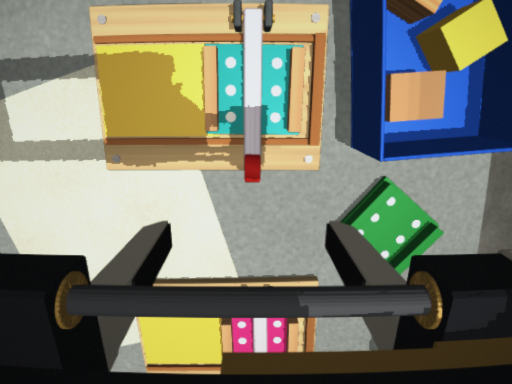

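The wrist view shows the bar closed over the turquoise plaque, with the grip at (252,168), and the fingers straddling it. The grip measures (0.627, 0.076).

```bash
python3 -m crank '[[0.16,0.22,3,0],[0.16,0.23,3,0],[0,0,4,0],[0,0,4,0],[0,0,4,0]]' 
python3 -m crank '[[0,0,0.7,0],[0,0,0,0],[0,0,0,0],[0,0,0,0],[0,0,0,0]]' 0.6 15
python3 -m crank '[[0,0,0,0],[0,0,0,0],[0,0,0,0],[0,0,0,0],[0,0,0,0]]' 1 15
python3 -m crank '[[0,0,0,0],[0,0,0,0],[0,0,0,0],[0,0,0,0],[0,0,0,0]]' 1 15
python3 -c "
from h import *
rel(.627,.0757,.031,-5.3)
g=np.array([-.085,.047]); 
c,s=np.cos(np.radians(-5.3)),np.sin(np.radians(-5.3)); M=R.from_rotvec(bot.state()['tcp_rot']).as_matrix()
th=np.arange(0,22)/21*1.62
y=75-160*np.cos(th)+16*np.sin(th); z=31+160*np.sin(th)+16*np.cos(th)
d=np.stack([-s*np.diff(y),c*np.diff(y),np.diff(z)],1)/10
print((d@M).round(2).tolist())
"
```

```text
time_s: 4.02
eef_pos: [0.6273, 0.0757, 0.0375]
tcp_rot: [2.327, 2.109, 0.002]
force: [0.3, 0.1, -0.4]
opening: 0.093
time_s: 4.43
eef_pos: [0.6294, 0.0756, 0.0348]
tcp_rot: [2.321, 2.112, 0.006]
force: [0.4, -0.1, -0.0]
opening: 0.0643
time_s: 4.85
eef_pos: [0.6271, 0.0757, 0.0319]
tcp_rot: [2.323, 2.115, 0.0]
force: [-0.1, 0.0, -0.0]
opening: 0.0306
time_s: 5.27
eef_pos: [0.6268, 0.0757, 0.0316]
tcp_rot: [-2.323, -2.115, 0.001]
force: [-0.6, 0.5, 0.9]
opening: 0.0198
t 5.27 pos [0.6268 0.0757 0.0316] yaw tool y -5.36 F [-0.6  0.5  0.9] open 0.0198 tilt [-0.  0. -1.]
tool cm [0.   0.02 0.06] turn -0.06
[[0.17, -0.0, -1.23], [0.27, -0.0, -1.21], [0.36, -0.0, -1.19], [0.45, -0.0, -1.16], [0.54, -0.0, -1.12], [0.62, -0.0, -1.07], [0.7, -0.0, -1.02], [0.78, -0.0, -0.97], [0.85, -0.0, -0.9], [0.92, -0.0, -0.83], [0.98, -0.0, -0.76], [1.03, -0.0, -0.68], [1.08, -0.0, -0.6], [1.13, -0.0, -0.52], [1.16, -0.0, -0.43], [1.19, -0.0, -0.34], [1.22, -0.0, -0.24], [1.23, -0.0, -0.15], [1.24, -0.0, -0.05], [1.24, -0.0, 0.04], [1.23, -0.0, 0.14]]
```

```bash
python3 -m crank '[[0,0,0,0],[0,0,0,0],[0,0,0,0],[0.17,0,-1.23,0],[0.27,0,-1.21,0]]' 1 15
python3 -m crank '[[0.36,0,-1.19,0],[0.45,0,-1.16,0],[0.54,0,-1.12,0],[0.62,0,-1.07,0],[0,0,0,0]]'
python3 -c "
from h import *
rel(.627,.0757,.031,-5.3)
f=viewer.grab_frame('side');r=red(f);print(len(r),r.mean(0))"
```

```text
time_s: 5.68
eef_pos: [0.6271, 0.0791, 0.056]
tcp_rot: [2.323, 2.115, -0.003]
force: [-0.3, -3.8, -2.1]
opening: 0.0199
time_s: 6.1
eef_pos: [0.6291, 0.0998, 0.1052]
tcp_rot: [2.321, 2.115, -0.001]
force: [-3.6, -6.1, 2.9]
opening: 0.0195
t 6.1 pos [0.6291 0.0998 0.1052] yaw tool y -5.3 F [-3.6 -6.1  2.9] open 0.0195 tilt [ 0.001 -0.002 -1.   ]
tool cm [-2.4   0.01  7.42] turn -0.0
72 [0.6283485  0.10875889 0.12925887]
```

The grip is rising with the arm, so I continue along the arc.

```bash
python3 -m crank '[[0.7,0,-1.02,0],[0.78,0,-0.97,0],[0.85,0,-0.9,0],[0.92,0,-0.83,0],[0.98,0,-0.76,0]]'
python3 -m crank '[[1.03,0,-0.68,0],[1.08,0,-0.6,0],[1.13,0,-0.52,0],[1.16,0,-0.43,0],[1.19,0,-0.34,0]]'
python3 -m crank '[[1.22,0,-0.24,0],[1.23,0,-0.15,0],[1.24,0,-0.05,0],[1.24,0,0.04,0],[0.8,0,0.08,0]]'
python3 -m crank '[[0,0,0,0],[0,0,0,0],[0,0,0,0],[0,0,0,0],[0,0,0,0]]'
python3 - <<'E'
from h import *
rel(.627,.0757,.031,-5.3)
for n in("side","top"):
    f=viewer.grab_frame(n);r=red(f);print(len(r),r.mean(0)); save(f,n+"2")
    for d in cut_out("teal_bar",f):
        p=pts(f,d["region"]);print(d["score"],np.median(p,0),np.percentile(p,[3,97],axis=0).round(3).tolist())
E
```

```text
time_s: 6.57
eef_pos: [0.6327, 0.1403, 0.1493]
tcp_rot: [2.321, 2.113, -0.003]
force: [-4.3, -7.6, 5.9]
opening: 0.0197
time_s: 6.98
eef_pos: [0.6379, 0.197, 0.1765]
tcp_rot: [2.321, 2.113, 0.0]
force: [-5.1, -5.3, 11.5]
opening: 0.0191
time_s: 7.4
eef_pos: [0.6432, 0.2567, 0.1793]
tcp_rot: [2.321, 2.117, 0.005]
force: [-3.9, -0.6, 8.5]
opening: 0.0177
time_s: 7.82
eef_pos: [0.6432, 0.2573, 0.1792]
tcp_rot: [-2.32, -2.116, -0.007]
force: [-4.5, 3.4, 9.8]
opening: 0.0177
t 7.82 pos [0.6432 0.2573 0.1792] yaw tool y -5.28 F [-4.5  3.4  9.8] open 0.0177 tilt [ 0.003  0.004 -1.   ]
tool cm [-18.3    0.02  14.74] turn 0.02
100 [0.64268272 0.26520041 0.19961233]
0.75 [0.64028882 0.24380457 0.1191677 ] [[0.631, 0.235, 0.035], [0.651, 0.272, 0.206]]
0 [nan nan nan]
0.8 [0.63624447 0.23527347 0.12379359] [[0.631, 0.229, 0.037], [0.647, 0.243, 0.197]]<stdin>:4: RuntimeWarning: Mean of empty slice.
  ret = um.true_divide(
```

View pics/side2.png

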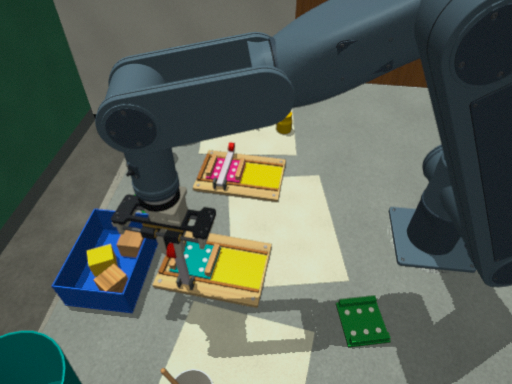

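The side view shows the bar standing upright in the jaws at about (183,265). I release it and back off upward.

```bash
python3 -m crank '[[0,0,0,0],[0,0,0,0],[0,0,0,0],[0,0,0,0],[0,0,0,0]]' -1
python3 -m crank '[[0,0,0,0],[0,0,0,0],[0,0,-1,0],[0,0,-2.5,0],[0,0,-3,0]]'
python3 -m crank '[[-3.5,-2,0,0],[-3.5,-2,0,0],[-3.5,-2,0,0],[-1,0,0,0],[0,0,0,0]]'
python3 - <<'E'
from h import *
rel(.585,.16,.045,-5.3)
for n in("side","wrist"):
    f=viewer.grab_frame(n);r=red(f);print(n,"red",len(r),r.mean(0)); save(f,n+"3")
    for d in cut_out("teal_bar",f)[:1]:
        p=pts(f,d["region"]);print(d["score"],np.percentile(p,[3,50,97],axis=0).round(3).tolist())
    for d in cut_out("teal_plaque",f)[:2]:
        p=pts(f,d["region"]);p=p[(p[:,2]>.008)&(p[:,2]<.05)];t=p[p[:,2]>.033]
        print("plq",d["score"],d["at"],cv2.minAreaRect(p[:,:2].astype(np.float32)),np.percentile(p,[2,98],axis=0).round(3).tolist())
        cl=[t[t[:,0]<.62],t[t[:,0]>.62]]
        for q in cl:
            if len(q): print("cleat",len(q),cv2.minAreaRect(q[:,:2].astype(np.float32)),np.median(q,0))
E
```

```text
time_s: 8.43
eef_pos: [0.6437, 0.2544, 0.175]
tcp_rot: [-2.323, -2.115, 0.001]
force: [0.2, 0.1, -0.1]
opening: 0.0465
time_s: 8.85
eef_pos: [0.6426, 0.2541, 0.239]
tcp_rot: [-2.321, -2.113, 0.007]
force: [0.2, 0.2, -0.0]
opening: 0.0803
time_s: 9.27
eef_pos: [0.5728, 0.1433, 0.2415]
tcp_rot: [2.325, 2.111, 0.001]
force: [0.7, -0.5, -0.3]
opening: 0.0931
t 9.27 pos [0.5728 0.1433 0.2415] yaw tool y -5.53 F [ 0.7 -0.5 -0.3] open 0.0931 tilt [ 0.001 -0.001 -1.   ]
tool cm [ 1.79  1.03 19.65] turn -0.23
side red 132 [0.63992783 0.26341212 0.19753384]
0.9 [[0.631, 0.235, 0.04], [0.637, 0.244, 0.143], [0.65, 0.272, 0.206]]
plq 0.9 [362.5, 320.0] ((0.20880025625228882, 0.27739498019218445), (0.09996495395898819, 0.11112946271896362), 13.075359344482422) [[0.158, 0.224, 0.008], [0.261, 0.337, 0.028]]
plq 0.82 [158.3, 198.6] ((0.8020468354225159, -0.03251849114894867), (0.09341263025999069, 0.11770784854888916), 50.207191467285156) [[0.739, -0.091, 0.008], [0.863, 0.023, 0.027]]
wrist red 1252 [0.64266197 0.25679459 0.20366607]
0.79 [[0.631, 0.23, 0.084], [0.639, 0.247, 0.198], [0.651, 0.269, 0.206]]
plq 0.95 [4.6, 105.7] ((0.2624090611934662, 0.24937690794467926), (0.04641185700893402, 0.020207669585943222), 73.11839294433594) [[0.253, 0.232, 0.008], [0.268, 0.271, 0.026]]
plq 0.9 [406.2, 244.5] ((0.8046882152557373, -0.016276821494102478), (0.07405745983123779, 0.08854486048221588), 43.13418960571289) [[0.758, -0.052, 0.008], [0.851, 0.032, 0.028]]
```

View pics/wrist3.png

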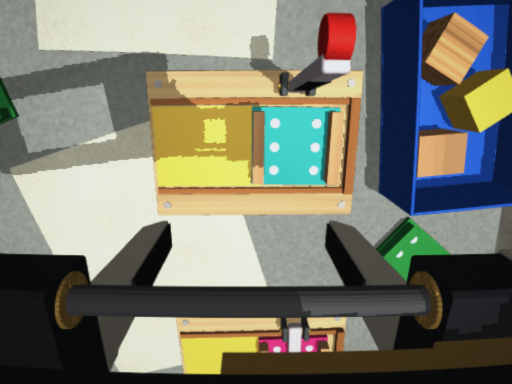

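The bar stays upright with its grip at (338,38). The plaque is uncovered: the front cleat is at (258,147) and the rear cleat at (334,147).

```bash
cat >> h.py <<'E'
def cleats(f):
    p=pts(f,np.ones((384,512),bool)); o=np.array([.574,.166]);a=np.radians(-5.3);A=np.array([[np.cos(a),-np.sin(a)],[np.sin(a),np.cos(a)]])
    l=(p[:,:2]-o)@A   # local
    m=(p[:,2]>.035)&(p[:,2]<.047)&(abs(l[:,1])<.048)&(l[:,0]>-.125)&(l[:,0]<.125)
    l=l[m];p=p[m]; h,e=np.histogram(l[:,0],bins=np.arange(-.125,.13,.005)); print("hist",[(round(x*1000),int(c)) for x,c in zip(e,h) if c>5])
    return p,l
E
python3 - <<'E'
from h import *
f=viewer.grab_frame("wrist"); p,l=cleats(f); m=(l[:,0]<.05)
for k in(m,~m): print(k.sum(),p[k].mean(0),l[k].mean(0),np.percentile(l[k],[2,98],axis=0),cv2.minAreaRect(l[k].astype(np.float32)))
y=yel(f);print(len(y),cv2.minAreaRect(y[:,:2].astype(np.float32)))
c=p[m].mean(0); rel(c[0]-.001,c[1]-.012,.0275,-5.3)
E
```

```text
hist [(5, 87), (10, 298), (15, 310), (20, 152), (100, 292), (105, 306), (110, 301), (115, 42)]
847 [0.58944281 0.1649723  0.04133541] [0.01547172 0.00040316] [[ 0.00906555 -0.04335126]
 [ 0.02217514  0.04227141]] ((0.015433045104146004, -0.0013785213232040405), (0.08969696611166, 0.013969426974654198), 89.55541229248047)
941 [0.68157142 0.1563616  0.04089448] [0.10800182 0.00033925] [[ 0.10135014 -0.04452124]
 [ 0.11571268  0.0427056 ]] ((0.10870955139398575, -0.0010683201253414154), (0.09016818553209305, 0.014862730167806149), 89.1834716796875)
0 ((0.0, 0.0), (0.0, 0.0), 0.0)
t 9.62 pos [0.5739 0.1467 0.2399] yaw tool y -5.28 F [ 0.1 -0.1  0.9] open 0.093 tilt [-0.  0. -1.]
tool cm [ 0.76  1.4  21.24] turn 0.02
```

```bash
python3 -c "
from h import *
f=viewer.grab_frame('wrist');s=bot.state();print(R.from_rotvec(s['tcp_rot']).inv().apply(np.array(f['eye'])-s['eef_pos']))"
python3 -m crank '[[0.19,0.35,4,0],[0.19,0.35,4,0],[0.19,0.35,4,0],[0.19,0.35,3,0],[0,0,0,0]]' 0 
python3 -c "
from h import *
rel(.5884,.153,.0275,-5.3)
p,l=cleats(viewer.grab_frame('side'));print(l[l[:,0]<.05].mean(0))"
```

```text
[ 0.07851584  0.00057217 -0.16636802]
time_s: 10.08
eef_pos: [0.5837, 0.1522, 0.083]
tcp_rot: [-2.316, -2.111, 0.015]
force: [-1.6, -0.2, -1.1]
opening: 0.0639
t 10.08 pos [0.5837 0.1522 0.083 ] yaw tool y -5.32 F [-1.6 -0.2 -1.1] open 0.0639 tilt [-0.012 -0.001 -1.   ]
tool cm [0.14 0.53 5.54] turn -0.02
hist [(5, 44), (10, 54), (15, 61), (20, 18), (100, 32), (105, 29), (110, 21)]
[0.01395713 0.00372153]
```

```bash
python3 -m crank '[[-0.5,0,0,0],[-0.5,0,0,0],[0,0,0,0],[0,0,0,0],[0,0,0,0]]'
python3 -c "
from h import *
rel(.5877,.143,.0275,-5.3)
f=viewer.grab_frame('side');r=red(f);print(len(r),r.mean(0))"
```

```text
time_s: 10.55
eef_pos: [0.5879, 0.1417, 0.0919]
tcp_rot: [2.322, 2.113, 0.004]
force: [0.1, 1.0, 0.0]
opening: 0.0466
t 10.55 pos [0.5879 0.1417 0.0919] yaw tool y -5.38 F [0.1 1.  0. ] open 0.0466 tilt [ 0.003  0.    -1.   ]
tool cm [ 0.12 -0.05  6.44] turn -0.08
133 [0.64042157 0.26286295 0.19634189]
```

```bash
python3 -m crank '[[0,0,2.5,0],[0,0,2,0],[0,0,1.2,0],[0,0,0.5,0],[0,0,0,0]]'
python3 -m crank '[[0,0,0.15,0],[0,0,0,0],[0,0,0,0],[0,0,0,0],[0,0,0,0]]' 1 20
python3 -m crank '[[0,0,0,0],[0,0,0,0],[0,0,0,0],[0,0,0,0],[0,0,0,0]]' 
python3 -c "
from h import *
rel(.5877,.143,.0275,-5.3)
f=viewer.grab_frame('side');save(f,'side4');r=red(f);print(len(r),r.mean(0))"
```

```text
time_s: 11.02
eef_pos: [0.5862, 0.1419, 0.0271]
tcp_rot: [-2.322, -2.114, 0.003]
force: [0.0, 0.4, -0.1]
opening: 0.0469
time_s: 11.43
eef_pos: [0.5875, 0.1419, 0.0273]
tcp_rot: [2.322, 2.115, 0.001]
force: [0.5, -0.1, -1.3]
opening: 0.0179
time_s: 11.85
eef_pos: [0.5872, 0.1419, 0.0272]
tcp_rot: [2.323, 2.115, 0.0]
force: [-0.9, -0.4, 6.0]
opening: 0.0141
t 11.85 pos [0.5872 0.1419 0.0272] yaw tool y -5.35 F [-0.9 -0.4  6. ] open 0.0141 tilt [ 0. -0. -1.]
tool cm [ 0.11  0.04 -0.03] turn -0.05
131 [0.63993805 0.26343437 0.19782687]
```

View pics/side4.png

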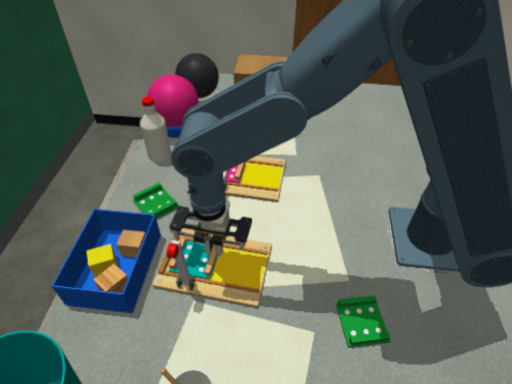

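The front cleat is pinched with an opening of 14.1 mm, and the upright bar at (175,255) is clear of the gripper. Now the slide.

```bash
python3 -m crank '[[0,-0.4,0,0],[0,-0.8,0,0],[0,-1,0,0],[0,-1,0,0],[0,-1,0,0]]'
python3 -c "
from h import *
rel(.5877,.143,.0275,-5.3)
p,l=cleats(viewer.grab_frame('side'))"
```

```text
time_s: 12.32
eef_pos: [0.545, 0.146, 0.0272]
tcp_rot: [2.322, 2.114, 0.002]
force: [2.8, -0.7, 3.7]
opening: 0.0139
t 12.32 pos [0.545  0.146  0.0272] yaw tool y -5.36 F [ 2.8 -0.7  3.7] open 0.0139 tilt [ 0.002  0.    -1.   ]
tool cm [ 0.1   4.28 -0.02] turn -0.06
hist [(-50, 6), (-40, 6), (-35, 50), (-30, 51), (-25, 57), (-20, 8), (55, 13), (60, 68), (65, 53), (70, 37)]
```

Sliding well; 7.0 cm to go.

```bash
python3 -m crank '[[0,-1,0,0],[0,-1,0,0],[0,-1,0,0],[0,-1,0,0],[0,-1,0,0]]'
python3 -m crank '[[0,-1,0,0],[0,-0.6,0,0],[0,-0.4,0,0],[0,0,0,0],[0,0,0,0]]'
python3 -c "
from h import *
rel(.4761,.1519,.0275,-5.3)
p,l=cleats(viewer.grab_frame('side'))"
```

```text
time_s: 12.78
eef_pos: [0.495, 0.1507, 0.0272]
tcp_rot: [2.322, 2.114, 0.002]
force: [4.5, -0.0, 5.2]
opening: 0.0139
time_s: 13.2
eef_pos: [0.4742, 0.1527, 0.0271]
tcp_rot: [-2.322, -2.115, 0.0]
force: [0.7, 0.3, 10.0]
opening: 0.0135
t 13.2 pos [0.4742 0.1527 0.0271] yaw tool y -5.34 F [ 0.7  0.3 10. ] open 0.0135 tilt [-0.  0. -1.]
tool cm [-0.06  0.2  -0.04] turn -0.04
hist [(-120, 6), (-110, 10), (-105, 55), (-100, 58), (-95, 44), (-90, 6), (-85, 6), (-15, 32), (-10, 57), (-5, 53), (0, 30)]
```

```bash
python3 -m crank '[[0,0,0,0],[0,0,0,0],[0,0,0,0],[0,0,0,0],[0,0,0,0]]' 0
python3 -m crank '[[0,0,-0.5,0],[0,0,-2,0],[0,0,-3.5,0],[0,0,-4,0],[0,0,-4,0]]'
python3 -m crank '[[-2,0,-4,0],[-4,0,0,0],[-4,0,0,0],[-4,0,0,0],[0,0,0,0]]'
python3 - <<'E'
from h import *
rel(.4761,.1519,.0275,-5.3)
f=viewer.grab_frame("top"); save(f,"top5")
for n in("top","side","wrist"):
    f=viewer.grab_frame(n); p,l=cleats(f); r=red(f); print(n,"red",len(r),r.mean(0) if len(r) else 0)
    for k in(l[:,0]<-.05,l[:,0]>-.05): print(l[k].mean(0).round(4),cv2.minAreaRect(l[k].astype(np.float32)))
    for q in("pink_plaque","teal_bar"):
        for d in cut_out(q,f)[:1]:
            p=pts(f,d["region"]);print(q,d["score"],np.percentile(p,[3,50,97],axis=0).round(3).tolist())
E
```

```text
time_s: 13.67
eef_pos: [0.4745, 0.1523, 0.0261]
tcp_rot: [-2.322, -2.115, 0.002]
force: [0.4, 0.1, 0.8]
opening: 0.0427
time_s: 14.08
eef_pos: [0.4745, 0.1522, 0.1679]
tcp_rot: [-2.322, -2.114, 0.003]
force: [1.0, 0.6, 0.0]
opening: 0.046
time_s: 14.5
eef_pos: [0.4623, 0.0083, 0.2046]
tcp_rot: [2.326, 2.107, -0.003]
force: [0.2, -0.3, -1.3]
opening: 0.0464
t 14.5 pos [0.4623 0.0083 0.2046] yaw tool y -5.66 F [ 0.2 -0.3 -1.3] open 0.0464 tilt [ 0.001 -0.003 -1.   ]
tool cm [14.48 -0.06 17.66] turn -0.36
hist [(-105, 16), (-100, 17), (-95, 10), (-15, 11), (-10, 28), (-5, 26), (0, 12)]
top red 68 [0.64040125 0.25885542 0.20260271]
[-0.0993  0.0345] ((-0.09970340132713318, 0.03323771059513092), (0.013520142063498497, 0.024231210350990295), 1.4026095867156982)
[-0.0051  0.0264] ((-0.004306931048631668, 0.025584567338228226), (0.013713291846215725, 0.04089420288801193), 3.6963627338409424)
pink_plaque 0.82 [[0.56, -0.238, 0.015], [0.607, -0.191, 0.023], [0.669, -0.143, 0.041]]
teal_bar 0.55 [[0.631, 0.23, 0.038], [0.637, 0.239, 0.16], [0.649, 0.271, 0.205]]
hist [(-110, 10), (-105, 64), (-
[... 805 characters left out ...]
ne 7, in pts
    n=cv2.undistortPoints(np.stack([u,v],1).astype(float)[:,None],K,np.array(f["dist"],float))[:,0]
      ~~~~~~~~~~~~~~~~~~~^^^^^^^^^^^^^^^^^^^^^^^^^^^^^^^^^^^^^^^^^^^^^^^^^^^^^^^^^^^^^^^^^^^^^
cv2.error: OpenCV(4.12.0) /io/opencv/modules/calib3d/src/undistort.dispatch.cpp:347: error: (-215:Assertion failed) CV_IS_MAT(_src) && CV_IS_MAT(_dst) && (_src->rows == 1 || _src->cols == 1) && (_dst->rows == 1 || _dst->cols == 1) && _src->cols + _src->rows - 1 == _dst->rows + _dst->cols - 1 && (CV_MAT_TYPE(_src->type) == CV_32FC2 || CV_MAT_TYPE(_src->type) == CV_64FC2) && (CV_MAT_TYPE(_dst->type) == CV_32FC2 || CV_MAT_TYPE(_dst->type) == CV_64FC2) in function 'cvUndistortPointsInternal'
```

View pics/top5.png

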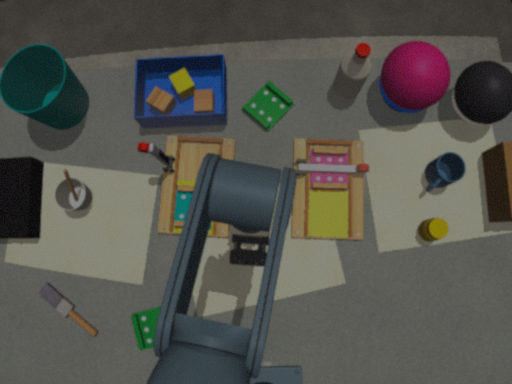

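The top view shows the plaque at (185,210) in the bay and the bar upright with its grip at (143,147). The pink plaque at (329,169) has not moved, and the robot is clear of everything.

```bash
python3 -c "
from h import *
print(bot.finish_job())"
```

```text
the job is handed in; nothing more can be done
None
```

The clamp bar is up, the turquoise plaque is in the yellow bay, and I handed the job in at about 15 s of the 48 s allowed; no verdict was reported.

- **Bar:** I pinched the red grip and swung it up the arc, then let go. From the gripper position at release I put it 2 to 3° past vertical. In every later picture the grip stayed put at about (0.640, 0.263, 0.198).
- **Turquoise plaque:** I pinched the front cleat, slid the plaque 113 mm flat along the jig and released it. The side camera put its centre at about x = -51.5 mm in the jig's frame (target -50), square between the rails, with cleat heights still in the flat band.
- **Forces:** The highest wrist reading at the end of any move was about 12 N.
- **Pink plaque:** The top and side views show it where it started, to within the measurement noise. Nothing touched it or the green look-alikes.

**Checks that were limited or failed:** in the last top view the arm hid most of the plaque. My final wrist-camera check stopped with an error because no red was in view, but its cleat readings agreed with the side camera.

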